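# Clip the snap-hook bottle opener onto its ring

## Task

Take the snap-hook bottle opener out of its wooden rest and clip it onto the steel ring of the ring stand: press its red sprung gate down on the ring's top bar until the bar pops inside the hook and the gate snaps fully shut behind it, then let go and leave the opener hanging on the ring. The ring sits loosely and first sinks an unknown bit before it resists, so feel your way and never load the stand with more than about 20 N; leave the other things on the chest where they are.

Things in the scene. Friction and masses are not known exactly. Their poses are not given: they have to be found in the camera images.
- opener_grip (a point): Centre of the grip plate (black inlay, 60 x 12 x 28 mm; pinch it across the 12 mm, y) of a flat steel snap-hook bottle opener: 100 mm long (x; red mark on its +x end), 12 thick (y), 76 tall (z up), 0.11-0.18 kg, upright in its rest, gate down. It lies 62 mm above the underside. Closed loop below it: inside x -50 to +30, z -54 to -26 mm; above that the spine, below it the 8 mm gate side.
- opener_mouth (a point): Point on the opener's underside (same axes), 15 mm ahead (+x) of and 62 mm below the grip centre, near the gate's free tip: the best place to meet the bar, good to 3 mm in x. The gate's hinge is 39 mm behind it, its tip 6 mm ahead, the fixed nose 8 mm ahead. A bar pushed in here slips past the tip when its top is some 25 to 32 mm above this point; at 36 mm it hits the spine, hard.
- gate (a joint): Angle of the opener's red gate, the middle part of its bottom side (rad): 0 shut, up to 0.95 swung inwards (up); it cannot swing outwards. A spring shuts it: pushed at the mouth it starts to open at about 3.5 N and needs 6 to 9 N just before the bar slips past its tip; then it snaps back to 0 and the force vanishes.
- rest: Wooden rest, 130 x 50 x 30 mm, fixed; origin at the centre of its underside. A slot (108 x 16 mm, floor at 8 mm) along its x holds the lowest 22 mm of the opener.
- block: Ring stand: oak block 100 x 100 x 30 mm, fixed, origin at the centre of its underside; carries the upright steel ring at its centre. The ring lies in the block's y-z plane, so the opener's long side must lie along the block's x, either way round.
- eye_bar (a point): Middle of the ring's straight horizontal top bar (round, 6 mm thick, along y; axes as the block's), 92 to 144 mm above the table. The ring is an upright rectangular loop, inside 34 mm wide and 49 mm high. Its shank sits loosely in a brass sleeve: pressed with over 5 N it sinks an unknown 0 to 32 mm (the seat's height varies by 20 mm too), then it is rigid; pulled with over 5 N it rises.
- vase: Blue glass vase, 80 mm across, 150 high, loose; origin under its centre. Leave alone.
- remote: Black plastic remote control, 160 x 44 x 18 mm, loose, lying along its x; origin under its centre. Leave alone.
- incense: White ceramic incense holder, dish 96 mm across, 30 high, with a thin stick; loose; origin under its centre. Leave alone.
- matchbox: Yellow matchbox, 55 x 36 x 16 mm, loose; origin under its centre. Leave alone.
- mug: Blue ceramic mug, 76 mm across, 90 high, loose; origin under its centre. Leave alone.
Things that resemble listed ones, but are neither listed nor needed, are in the scene too. Of the things like the part that bears opener_grip, leave any that is orange; of the rest the larger one is meant. There is more than one size of the block; the job needs the smaller.

How it is judged:
By the outcome, as a careful person would: the job done as asked, in the order asked, and still so for the second after the job is handed in, with the robot touching nothing.
It also fails if it takes over 72 s, if anything falls off the work surface, if the arm or the gripper's body presses on something with over 40 N, if the wrist force passes 120 N, or if a joint passes its speed limit or range.

## Robot

A 7-joint arm with a two-finger parallel gripper is mounted at the origin on the work surface. World frame = base frame: x ahead of the robot, y to its left, z up, the work surface at z = 0. Lengths are in m, angles in rad, forces in N, time in s.
With the tool pointing down it reaches from about 0.4 to 0.925 m from the base axis. Payload 5.6 kg.
Tool frame: the origin (TCP) lies at the very end of the fingers, on their centre line; the grasp point (between the pads) lies 19 mm behind it (arm.grasp_offset is the distance from the TCP to the grasp point, in m); z points along the fingers, y is the line along which they close (so a half turn about z gives the same grasp; the last joint's range is limited). The gripper opens to 85 mm and grips with 20 to 120 N. Pads are 22 mm wide; open, the fingers measure 114 mm over their backs; the gripper's body (76 mm by 85 mm) begins 54 mm behind the grasp point. The pads swing forward as they close: fully open they stand 13 mm farther back than shut.
Start: joints at [-1.293, 0.468, -0.012, 1.603, 0.006, 1.071, -0.056], TCP at [0.205, 0.617, 0.206] pointing down, gripper open.
Joint ranges: [-2.53, 2.53], [-0.31, 2.02], [-1.57, 1.55], [0.28, 2.44], [-1.29, 4.43], [0.15, 1.84], [-2.92, 2.92]. Speed limits (rad/s): [2.57, 2.57, 3.14, 3.14, 3.14, 3.14, 3.14].

## Interface

Orientations are given as a 3x3 rotation matrix whose columns are the frame's x, y, z axes.
In Python, from rig import arm gives the robot as it stands.
- The arm moves only by the shell command python3 -m handwheel 'ROWS' [FORCE]. ROWS is JSON, a list of rows, each an object with "slide": the shift along the world's x, y, z in cm, a list of three; "delta_rot": the turn, a rotation vector about the world's x, y, z in units of 10 degrees (1.0 is 10 degrees), a list of three; "jaw": the closure in counts, from 0 (fully open) to 255 (shut). In form: [{"slide": [tx, ty, tz], "delta_rot": [ax, ay, az], "jaw": jaw}, ...]. A call has exactly 8 rows; each row shifts and turns the commanded pose from where the row before left it; what a row does not reach is not made up. A row lasts 1/8 s, in which the tool goes at most 62.5 mm and 10.7 degrees, less where a joint would pass 70% of its speed; a pose out of reach is approached as far as the arm can. A call is refused whole if a number of a shift passes 6.25 or a number of a turn 1, either way. A call with a gripper value outside its range is refused whole. The fingers move at their own pace and stop on an object; FORCE is the grip in N (left out, the last holds). Time passes only in rows, so rows that do not move let the fingers close, or fill a call up. It gives the time, the measured TCP pose, the force, the opening and the grip force at its end, in the units of the state.
- arm.sense(): the state, without advancing time (a new reading comes with each control period).
- arm.read_camera(name): name is "scene" or "top" or "wrist"; returns (picture, depth): 420x560x3 uint8, blue, green, red; 420x560 float32, m along the optical axis (not along the pixel's ray), 0 where there is no reading.
- arm.camera_params(name): a dict with "fx", "fy", "cx", "cy" (pixels), "dist" ([k1, k2, p1, p2, k3] as OpenCV has them; the pictures are not rectified), "R" (3x3) and "t" (3): a world point X has camera coordinates R X + t. Camera axes: x right, y down, z forward; pixel columns grow to the right and rows downward; lengths in m; the calibration is good to about 2 mm. A picture is of the moment at which its call begins: read the wrist's pose just before it. camera_params takes no time and is no camera call; for the wrist camera it gives the pose at the moment of the call.
- arm.hand_in(): hands the job in; it is judged then, once.
Trained networks look in the newest picture that a camera, given by its name, has taken for a name from the list of things; names that differ only in an ending like _2 or _b are one class to them, and where a whole thing is asked for, a point or a joint stands for the part that bears it (a point fixed in the world has none). Each returns a list of dicts, best first, with "conf" (0 to 1); they miss things now and then, are a little off and sometimes report something else, mostly with a low value. They report only what shows in the picture. A call takes as long as a camera call. They do not tell look-alikes from the thing itself.
- arm.look_for(camera, thing): "bbox" ([left, top, width, height] in pixels, round what is visible of it).
The state is a dict: "time": time; "qpos": joint angles; "dq": joint speeds; "effort": joint torques, N m; "ee_pos": TCP position; "orientation": TCP orientation; "wrist_force": force on the tool from outside, world axes, zero at the start; "ft_torque": the same for the moment, N m; "gripper_width": finger opening in m; "grasp_force": force on a finger pad.
Only numpy, scipy, OpenCV 4.12 (cv2) and the standard library are available. Lean on these libraries where they do the work, as an engineer would, in place of code of your own. Each camera call takes 0.05 s, during which the arm holds its last target. There are 200 camera calls.

## Working session

There is one attempt and no reset: what is moved stays moved. The work goes in short steps, Python scripts to look and compute and a shell command to move; the robot and the scene stay as the last step left them, time stands still between calls to the robot, and variables do not carry over. Pictures are saved under pics/ and viewed, at most 11 in all, crops included, and the job is handed in when it is done.

```bash
mkdir -p pics; cat > h.py <<'E'
import numpy as np, cv2
from rig import arm
def cloud(cam):
    p=arm.camera_params(cam); im,d=arm.read_camera(cam)
    h,w=d.shape; u,v=np.meshgrid(np.arange(w),np.arange(h))
    K=np.array([[p['fx'],0,p['cx']],[0,p['fy'],p['cy']],[0,0,1]]); 
    n=cv2.undistortPoints(np.stack([u,v],-1).reshape(-1,1,2).astype(np.float32),K,np.array(p['dist'])).reshape(h,w,2)
    X=np.dstack([n*d[...,None],d]); R=np.array(p['R']);t=np.array(p['t'])
    W=(X-t)@R; W[d==0]=np.nan
    return im,d,W
E
python3 - <<'E'
from h import *
s=arm.sense(); print(s['time'],s['ee_pos'],s['wrist_force'])
for c in ['scene','top']:
    im,d,W=cloud(c); cv2.imwrite(f'pics/{c}0.png',im); np.save(f'/tmp/{c}.npy',W)
    for th in ['opener_grip','rest','block','eye_bar','vase','mug']:
        for r in arm.look_for(c,th)[:4]:
            x,y,w,h=map(int,r['bbox']); q=W[max(y,0):y+h,max(x,0):x+w].reshape(-1,3); q=q[q[:,2]>0.006] 
            print(c,th,[x,y,w,h],round(r['conf'],2),np.nanmedian(q,0).round(3))
E
```

```text
0.0 [0.20484547 0.61622383 0.20509687] [ 0.37707971 -0.92929981 -0.245819  ]
scene opener_grip [185, 176, 34, 30] 0.82 [ 0.527 -0.155  0.035]
scene opener_grip [206, 131, 10, 35] 0.75 [ 0.396 -0.224  0.057]
scene opener_grip [168, 165, 9, 26] 0.67 [ 0.517 -0.277  0.034]
scene rest [185, 183, 41, 35] 0.79 [ 0.539 -0.153  0.031]
scene rest [239, 197, 38, 49] 0.46 [0.523 0.014 0.019]
scene block [315, 221, 51, 48] 0.98 [0.496 0.237 0.031]
scene block [360, 165, 50, 56] 0.97 [0.29  0.271 0.043]
scene eye_bar [373, 161, 33, 28] 0.7 [0.255 0.265 0.044]
scene eye_bar [335, 226, 15, 19] 0.44 [0.483 0.228 0.034]
scene vase [221, 261, 29, 49] 0.78 [0.753 0.086 0.098]
scene mug [408, 238, 45, 43] 0.86 [0.451 0.45  0.055]
scene mug [180, 182, 46, 42] 0.23 [ 0.54  -0.153  0.031]
top opener_grip [383, 255, 45, 25] 0.8 [ 0.385 -0.228  0.067]
top opener_grip [367, 182, 14, 46] 0.78 [ 0.533 -0.157  0.032]
top rest [353, 180, 33, 57] 0.94 [ 0.524 -0.155  0.029]
top rest [88, 224, 50, 37] 0.64 [0.443 0.46  0.061]
top block [159, 277, 77, 75] 0.92 [0.279 0.26  0.04 ]
top block [189, 201, 48, 45] 0.87 [0.487 0.229 0.028]
top eye_bar [173, 310, 34, 17] 0.66 [0.273 0.269 0.042]
top vase [260, 92, 33, 46] 0.66 [0.727 0.073 0.099]
top mug [89, 225, 51, 36] 0.74 [0.443 0.458 0.06 ]
```

View pics/scene0.png

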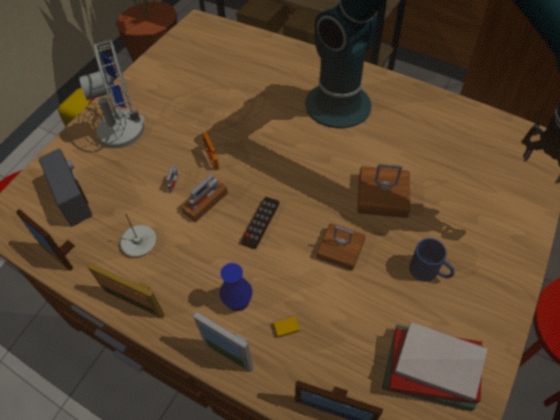

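View pics/top0.png

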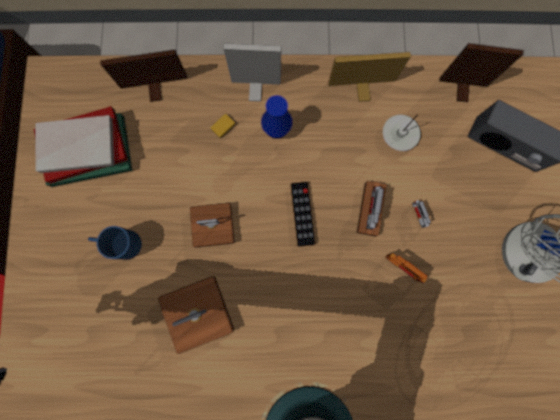

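The scene and top pictures agree. The rest with the steel opener is at top px (371,208). The orange opener (407,267) and the small steel one (422,213) are decoys. The small block with its ring is at (212,224), and the larger block at (196,315) is not wanted. Next I'll fit the poses.

```bash
python3 - <<'E'
from h import *
W=np.load('/tmp/top.npy');S=np.load('/tmp/scene.npy')
def sel(W,c,r,z0,z1):
    q=W.reshape(-1,3); return q[(np.hypot(q[:,0]-c[0],q[:,1]-c[1])<r)&(q[:,2]>z0)&(q[:,2]<z1)]
for n,c in [('block',(.487,.229)),('rest',(.533,-.157))]:
    for nm,V in(('top',W),('scene',S)):
        q=sel(V,c,.085,.022,.036); print(n,nm,len(q),cv2.minAreaRect((q[:,:2]*1000).astype(np.float32)),np.median(q[:,2]))
        q=sel(V,c,.085,.045,.2); print(' high',len(q), q.min(0).round(3) if len(q) else 0,q.max(0).round(3)if len(q) else 0, cv2.minAreaRect((q[:,:2]*1000).astype(np.float32)))
q=sel(W,(.5,.05),.3,-.02,.005);print('table',np.median(q,0))
s=arm.sense();print(s['orientation'].round(3))
p=arm.camera_params('wrist');R=np.array(p['R']);t=np.array(p['t']);C=-R.T@t
print('cam in tool',(s['orientation'].T@(C-s['ee_pos'])).round(3),(s['orientation'].T@R.T).round(2),p['fx'])
E
```

```text
block top 1555 ((489.41546630859375, 232.0289306640625), (100.31792449951172, 100.1319580078125), 6.039469242095947) 0.02833282413993486
 high 76 [0.484 0.209 0.045] [0.493 0.254 0.099] ((489.2305603027344, 231.3657989501953), (5.924881935119629, 44.72843933105469), 5.864184379577637)
block scene 1188 ((488.1918029785156, 234.27001953125), (103.21540069580078, 101.02230834960938), 5.969976425170898) 0.031065252575268376
 high 107 [0.483 0.211 0.045] [0.493 0.257 0.101] ((487.7648010253906, 233.9950714111328), (7.405917644500732, 46.13285446166992), 5.627436637878418)
rest top 644 ((529.84130859375, -159.98959350585938), (49.32017135620117, 131.033203125), 79.19613647460938) 0.028809211043802407
 high 303 [ 0.479 -0.172  0.045] [ 0.577 -0.146  0.087] ((527.7944946289062, -161.26828002929688), (13.121912956237793, 99.57211303710938), 78.86798858642578)
rest scene 452 ((528.9448852539062, -158.6382598876953), (52.81935501098633, 129.6887969970703), 78.79658508300781) 0.030531736349969595
 high 321 [ 0.477 -0.174  0.046] [ 0.576 -0.143  0.09 ] ((526.8096923828125, -158.02627563476562), (15.77745532989502, 98.8106689453125), 79.8102798461914)
table [ 0.48016043  0.04238308 -0.00134077]
[[-0.949  0.315  0.   ]
 [ 0.315  0.949  0.   ]
 [-0.     0.    -1.   ]]
cam in tool [ 0.075  0.    -0.168] [[ 0.   -0.95 -0.3 ]
 [ 1.    0.   -0.  ]
 [ 0.   -0.3   0.95]] 374.1808209121955
```

```bash
python3 -m handwheel '[{"slide":[2.4,-4.0,0.5],"delta_rot":[0,0,0.1],"jaw":0},{"slide":[2.4,-4.0,0.5],"delta_rot":[0,0,0.1],"jaw":0},{"slide":[2.4,-4.0,0.5],"delta_rot":[0,0,0.1],"jaw":0},{"slide":[2.4,-4.0,0.5],"delta_rot":[0,0,0.1],"jaw":0},{"slide":[2.4,-4.0,0.5],"delta_rot":[0,0,0.1],"jaw":0},{"slide":[2.4,-4.0,0.5],"delta_rot":[0,0,0.1],"jaw":0},{"slide":[2.4,-4.0,0.5],"delta_rot":[0,0,0.1],"jaw":0},{"slide":[0,0,0],"delta_rot":[0,0,0],"jaw":0}]' 60
python3 - <<'E'
from h import *
im,d,W=cloud('wrist'); cv2.imwrite('pics/w1.png',im); np.save('/tmp/w1.npy',W)
q=W.reshape(-1,3); 
for r0,z0,z1 in((.085,.022,.036),(.05,.045,.2),(.05,.088,.2)):
    p=q[(np.hypot(q[:,0]-.489,q[:,1]-.232)<r0)&(q[:,2]>z0)&(q[:,2]<z1)]
    if len(p)>5: print(len(p),p.min(0).round(3),p.max(0).round(3),np.median(p,0).round(4),cv2.minAreaRect((p[:,:2]*1000).astype(np.float32)))
E
python3 -m handwheel '[{"slide":[1.3,-5.0,0],"delta_rot":[0,0,0],"jaw":0},{"slide":[1.3,-5.0,0],"delta_rot":[0,0,0],"jaw":0},{"slide":[1.3,-5.0,0],"delta_rot":[0,0,0],"jaw":0},{"slide":[1.3,-5.0,0],"delta_rot":[0,0,0],"jaw":0},{"slide":[1.3,-5.0,0],"delta_rot":[0,0,0],"jaw":0},{"slide":[1.3,-5.0,0],"delta_rot":[0,0,0],"jaw":0},{"slide":[1.3,-5.0,0],"delta_rot":[0,0,0],"jaw":0},{"slide":[1.3,-5.0,0],"delta_rot":[0,0,0],"jaw":0}]'
python3 -m handwheel '[{"slide":[0.5,-3.0,0],"delta_rot":[0,0,0],"jaw":0},{"slide":[0.5,-3.0,0],"delta_rot":[0,0,0],"jaw":0},{"slide":[0,0,0],"delta_rot":[0,0,0],"jaw":0},{"slide":[0,0,0],"delta_rot":[0,0,0],"jaw":0},{"slide":[0,0,0],"delta_rot":[0,0,0],"jaw":0},{"slide":[0,0,0],"delta_rot":[0,0,0],"jaw":0},{"slide":[0,0,0],"delta_rot":[0,0,0],"jaw":0},{"slide":[0,0,0],"delta_rot":[0,0,0],"jaw":0}]'
python3 - <<'E'
from h import *
im,d,W=cloud('wrist'); cv2.imwrite('pics/w2.png',im); np.save('/tmp/w2.npy',W)
s=arm.sense();print(s['orientation'].round(3),s['wrist_force'])
q=W.reshape(-1,3); 
for r0,z0,z1 in((.085,.022,.036),(.085,.045,.2),(.085,.06,.2),(.085,.075,.2)):
    p=q[(np.hypot(q[:,0]-.529,q[:,1]+.16)<r0)&(q[:,2]>z0)&(q[:,2]<z1)]
    if len(p)>5: print(len(p),p.min(0).round(3),p.max(0).round(3),np.median(p,0).round(4),cv2.minAreaRect((p[:,:2]*1000).astype(np.float32)))
E
```

```text
time: 1.7
ee_pos: [0.3755, 0.3336, 0.2419]
orientation: [[-0.979, 0.204, 0.002], [0.204, 0.979, 0.0], [-0.002, 0.0, -1.0]]
wrist_force: [0.6, 0.4, 0.3]
gripper_width: 0.0855
grasp_force: 0.0
6114 [0.433 0.18  0.022] [0.541 0.288 0.036] [0.4773 0.24   0.0302] ((487.4296875, 234.25196838378906), (100.0705795288086, 99.56330871582031), 6.3300676345825195)
578 [0.482 0.212 0.045] [0.492 0.257 0.099] [0.4867 0.2336 0.0914] ((487.289794921875, 234.69622802734375), (6.9259467124938965, 45.85551834106445), 5.634253978729248)
310 [0.482 0.212 0.088] [0.492 0.257 0.099] [0.4866 0.2351 0.0964] ((487.289794921875, 234.69622802734375), (6.9259467124938965, 45.85551834106445), 5.634253978729248)
time: 2.75
ee_pos: [0.4778, -0.0631, 0.2412]
orientation: [[-0.981, 0.195, 0.001], [0.195, 0.981, 0.0], [-0.001, 0.001, -1.0]]
wrist_force: [0.3, 1.7, -0.2]
gripper_width: 0.0851
grasp_force: 0.0
time: 3.75
ee_pos: [0.487, -0.123, 0.2411]
orientation: [[-0.98, 0.197, 0.0], [0.197, 0.98, 0.0], [-0.0, 0.0, -1.0]]
wrist_force: [0.4, 0.0, -0.3]
gripper_width: 0.0855
grasp_force: 0.0
[[-0.98   0.197  0.   ]
 [ 0.197  0.98   0.   ]
 [-0.     0.    -1.   ]] [ 0.24783224 -0.7402718   0.17238471]
3695 [ 0.46  -0.196  0.022] [ 0.596 -0.123  0.036] [ 0.5175 -0.1539  0.0302] ((528.2575073242188, -159.58950805664062), (49.6611442565918, 130.46029663085938), 78.56281280517578)
1414 [ 0.477 -0.172  0.045] [ 0.576 -0.144  0.086] [ 0.5181 -0.1566  0.0831] ((526.0260009765625, -159.31002807617188), (12.470329284667969, 99.42040252685547), 78.73454284667969)
1093 [ 0.486 -0.172  0.06 ] [ 0.565 -0.148  0.086] [ 0.5251 -0.1584  0.0835] ((525.7056884765625, -159.24249267578125), (12.467636108398438, 80.45393371582031), 78.72172546386719)
1029 [ 0.486 -0.172  0.075] [ 0.565 -0.148  0.086] [ 0.5259 -0.1587  0.0835] ((525.7056884765625, -159.24249267578125), (12.467636108398438, 80.45393371582031), 78.72172546386719)
```

View pics/w2.png

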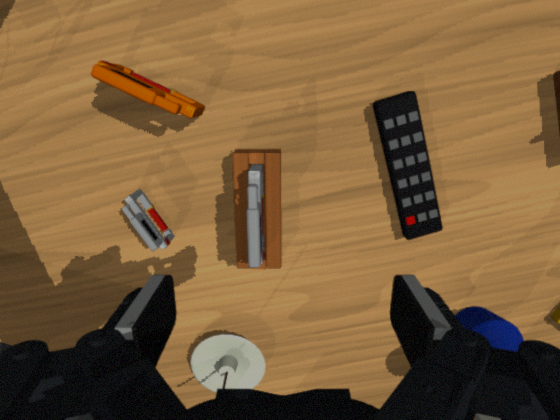

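View pics/w1.png

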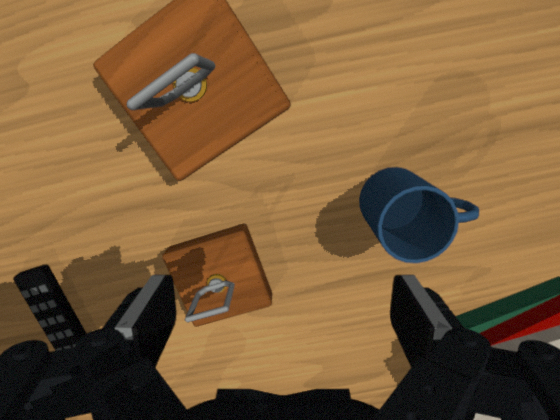

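Wrist picture w2 shows the opener in its rest at px (256,215), and image up is toward the robot. w1 shows the small block's ring bar at about (207,315). I can't tell which end has the red mark, so I'll enlarge the opener.

```bash
python3 - <<'E'
from h import *
im=cv2.imread('pics/w2.png'); c=im[140:280,215:300]
cv2.imwrite('pics/c1.png',cv2.convertScaleAbs(cv2.rotate(cv2.resize(c,None,fx=5,fy=5,interpolation=cv2.INTER_CUBIC),cv2.ROTATE_90_CLOCKWISE),alpha=1.3))
W=np.load('/tmp/w2.npy')
for r in range(150,275,4):
    w=W[r,235:285]; b=w[w[:,2]>.045]
    if len(b): i=235+np.where(w[:,2]>.045)[0]; a=np.radians(-11.3); m=b.mean(0); e=m[:2]-[.526,-.1593]; print(r,i.min(),i.max(),'along',round(e@[np.cos(a),np.sin(a)]*1000,1),'z',b[:,2].max().round(4),im[r,int(i.mean())])
E
```

```text
170 249 260 along -49.1 z 0.0555 [92 94 93]
174 248 260 along -45.7 z 0.0575 [145 146 142]
178 248 260 along -41.7 z 0.0571 [145 147 145]
182 248 260 along -37.8 z 0.0574 [138 141 137]
186 248 260 along -38.4 z 0.0822 [102 103 102]
190 247 260 along -34.8 z 0.0836 [142 143 139]
194 247 260 along -30.9 z 0.0842 [141 140 141]
198 247 260 along -27.1 z 0.0846 [141 141 138]
202 247 260 along -23.9 z 0.0839 [140 141 139]
206 248 260 along -20.6 z 0.0841 [138 140 138]
210 246 261 along -16.6 z 0.0843 [126 128 124]
214 246 261 along -13.1 z 0.0858 [137 139 136]
218 246 261 along -9.3 z 0.0856 [133 136 133]
222 247 261 along -5.4 z 0.0847 [133 134 130]
226 247 261 along -1.7 z 0.0854 [138 139 137]
230 247 261 along 2.2 z 0.0853 [137 140 137]
234 247 261 along 6.3 z 0.0856 [138 139 136]
238 247 261 along 10.2 z 0.0854 [136 138 136]
242 247 261 along 14.2 z 0.0855 [139 139 138]
246 247 261 along 18.3 z 0.0845 [137 138 137]
250 248 261 along 22.4 z 0.0856 [135 137 133]
254 248 262 along 27.3 z 0.0852 [138 139 137]
258 248 262 along 31.7 z 0.0858 [139 138 139]
262 248 262 along 35.9 z 0.0856 [135 137 134]
266 249 259 along 38.0 z 0.0851 [130 132 127]
```

View pics/c1.png

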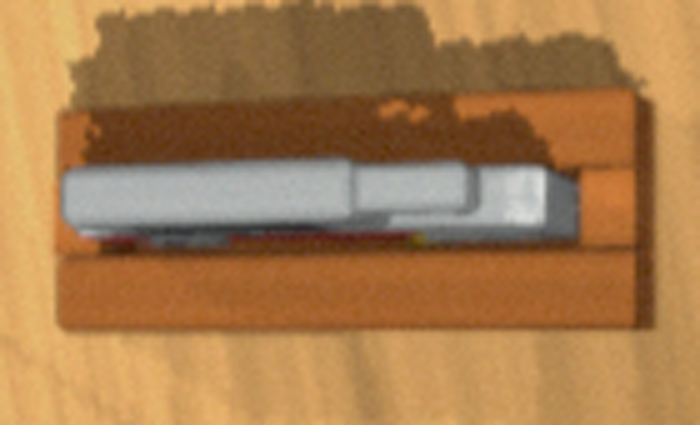

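The 60 mm grip plate occupies crop px 60 to 350. It lies toward the far end, so the opener's +x points away from the robot at -11.3°, and the red mark at crop px (105,240) agrees. That puts the grip centre at about (0.536,-0.1615,0.070). I'll grasp 8 mm ahead of it.

```bash
python3 -m handwheel '[{"slide":[2.85,-2.0,0],"delta_rot":[0,0,0],"jaw":0},{"slide":[2.85,-2.0,0],"delta_rot":[0,0,0],"jaw":0},{"slide":[0,0,-4],"delta_rot":[0,0,0],"jaw":0},{"slide":[0,0,-4],"delta_rot":[0,0,0],"jaw":0},{"slide":[0,0,-4],"delta_rot":[0,0,0],"jaw":0},{"slide":[0,0,-4],"delta_rot":[0,0,0],"jaw":0},{"slide":[0,0,-2.7],"delta_rot":[0,0,0],"jaw":0},{"slide":[0,0,0],"delta_rot":[0,0,0],"jaw":0}]'
python3 -m handwheel '[{"slide":[0,0,0],"delta_rot":[0,0,0],"jaw":0},{"slide":[0,0,0],"delta_rot":[0,0,0],"jaw":130},{"slide":[0,0,0],"delta_rot":[0,0,0],"jaw":180},{"slide":[0,0,0],"delta_rot":[0,0,0],"jaw":255},{"slide":[0,0,0],"delta_rot":[0,0,0],"jaw":255},{"slide":[0,0,0],"delta_rot":[0,0,0],"jaw":255},{"slide":[0,0,0],"delta_rot":[0,0,0],"jaw":255},{"slide":[0,0,0],"delta_rot":[0,0,0],"jaw":255}]' 80
```

```text
time: 4.8
ee_pos: [0.5423, -0.1628, 0.0522]
orientation: [[-0.98, 0.197, -0.005], [0.197, 0.98, 0.001], [0.005, -0.0, -1.0]]
wrist_force: [0.4, -0.6, -0.0]
gripper_width: 0.0855
grasp_force: 0.0
time: 5.8
ee_pos: [0.5442, -0.1632, 0.0546]
orientation: [[-0.98, 0.197, 0.0], [0.197, 0.98, 0.0], [-0.0, 0.0, -1.0]]
wrist_force: [-0.7, -0.3, 5.6]
gripper_width: 0.0084
grasp_force: 78.5
```

```bash
python3 -m handwheel '[{"slide":[0,0,0.5],"delta_rot":[0,0,0],"jaw":255},{"slide":[0,0,1.5],"delta_rot":[0,0,0],"jaw":255},{"slide":[0,0,3],"delta_rot":[0,0,0],"jaw":255},{"slide":[0,0,3],"delta_rot":[0,0,0],"jaw":255},{"slide":[0,0,3],"delta_rot":[0,0,0],"jaw":255},{"slide":[0,0,3],"delta_rot":[0,0,0],"jaw":255},{"slide":[0,0,0],"delta_rot":[0,0,0],"jaw":255},{"slide":[0,0,0],"delta_rot":[0,0,0],"jaw":255}]'
python3 - <<'E'
from h import *
o=[]
for c,(x,y) in(('wrist',(130,180)),('scene',(120,90))):
    im,d,W=cloud(c); cv2.imwrite(f'pics/l_{c}.png',im);np.save(f'/tmp/l_{c}.npy',W)
    o.append(im[180:420,120:440] if c=='wrist' else im[60:240,100:340])
a,b=o; cv2.imwrite('pics/c2.png',np.hstack([cv2.resize(a,(400,300)),cv2.resize(b,(400,300))]))
E
```

```text
time: 6.8
ee_pos: [0.5434, -0.1629, 0.1936]
orientation: [[-0.98, 0.197, -0.001], [0.197, 0.98, 0.0], [0.001, 0.0, -1.0]]
wrist_force: [-0.7, -0.0, -1.8]
gripper_width: 0.0085
grasp_force: 78.4
```

View pics/c2.png

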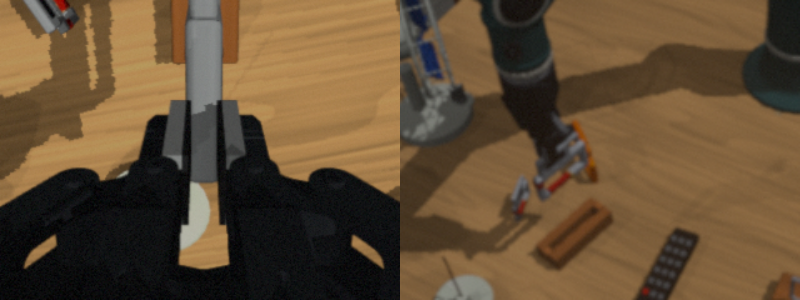

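The crop shows the opener lifted straight and held level at left px (203,100), with the rest empty. Its force, about 1.8 N, fits the weight. Next I'll check where it sits in the hand.

```bash
python3 - <<'E'
from h import *
s=arm.sense(); T=s['ee_pos'];print(T)
a=np.radians(-11.3);ex=np.array([np.cos(a),np.sin(a)]);ey=np.array([-ex[1],ex[0]])
for c in('l_wrist','l_scene'):
    W=np.load(f'/tmp/{c}.npy').reshape(-1,3); D=W-T; A=np.c_[D[:,:2]@ex,D[:,:2]@ey,D[:,2]]*1000
    m=(abs(A[:,1])<12)&(A[:,0]>-90)&(A[:,0]<70)&(A[:,2]>-70)&(A[:,2]<60); A=A[m]; print(c,len(A))
    for lo in range(-75,65,5):
        b=A[(A[:,0]>=lo)&(A[:,0]<lo+5)]
        if len(b)>2: print(lo,len(b),'y',b[:,1].min().round(1),b[:,1].max().round(1),'z',b[:,2].min().round(1),b[:,2].max().round(1))
    print('ends',A[:,0].min().round(1),A[:,0].max().round(1))
E
```

```text
[ 0.54312735 -0.16283689  0.19288993]
l_wrist 7309
-70 208 y -5.9 5.9 z -42.9 3.4
-65 314 y -6.1 6.0 z -1.4 3.9
-60 513 y -5.6 6.0 z -0.4 30.7
-55 345 y -5.7 6.0 z -0.1 31.2
-50 333 y -5.7 5.6 z -0.0 31.0
-45 317 y -5.8 5.7 z -0.0 30.9
-40 400 y -5.8 5.7 z -0.4 32.0
-35 386 y -6.0 6.0 z 0.6 31.9
-30 363 y -5.8 5.8 z 26.3 32.1
-25 348 y -5.9 5.9 z 26.5 32.4
-20 345 y -6.0 5.9 z 26.9 31.6
-15 1257 y -10.8 10.7 z 26.5 60.0
-10 891 y -12.0 12.0 z 23.5 60.0
-5 293 y -4.3 4.2 z 28.2 60.0
0 269 y -4.3 4.2 z 28.5 60.0
5 259 y -4.3 4.2 z 28.9 53.0
10 226 y -4.3 4.2 z 29.1 53.2
15 193 y -4.6 4.5 z 28.7 31.9
20 49 y -4.7 4.5 z 28.3 30.6
ends -67.1 21.7
l_scene 659
-70 5 y -1.6 5.0 z -38.5 4.0
-65 34 y -4.8 8.3 z -44.3 18.6
-60 37 y -4.2 8.0 z -43.1 31.0
-55 28 y -3.2 7.5 z -43.7 32.3
-50 28 y -7.6 7.4 z -45.6 30.5
-45 26 y -6.6 9.1 z -39.7 29.5
-40 24 y -2.3 8.5 z -46.2 30.4
-35 29 y -6.3 9.6 z -45.0 30.8
-30 31 y -3.2 9.1 z -41.6 32.1
-25 28 y -1.7 10.5 z -42.9 31.5
-20 28 y -6.2 10.2 z -43.8 29.1
-15 22 y -2.0 8.6 z -41.1 20.5
-10 23 y -3.8 9.9 z -41.7 18.7
-5 20 y -3.4 9.6 z -45.7 22.4
0 26 y -6.7 11.6 z -44.6 53.6
5 59 y -7.5 11.5 z -41.6 59.4
10 60 y -11.2 11.3 z -41.4 59.8
15 38 y -4.5 9.3 z -47.5 34.9
20 44 y -4.4 8.7 z -44.3 33.8
25 32 y -5.7 10.2 z -45.2 4.4
30 37 y -6.6 7.7 z -42.7 3.9
ends -67.9 33.4
```

The hold is as expected. The grip centre is 7.3 mm behind the TCP, so the mouth is 7.7 mm ahead of it, and the underside is 46 mm below. Next I'll carry it over the ring and turn it +17.2°.

```bash
python3 -m handwheel '[{"slide":[-0.4,2.5,0.2],"delta_rot":[0,0,0.2],"jaw":255},{"slide":[-0.8,5,0],"delta_rot":[0,0,0.22],"jaw":255},{"slide":[-0.8,5,0],"delta_rot":[0,0,0.22],"jaw":255},{"slide":[-0.8,5,0],"delta_rot":[0,0,0.22],"jaw":255},{"slide":[-0.8,5,0],"delta_rot":[0,0,0.22],"jaw":255},{"slide":[-0.8,5,0],"delta_rot":[0,0,0.22],"jaw":255},{"slide":[-0.8,5,0],"delta_rot":[0,0,0.22],"jaw":255},{"slide":[-0.8,5,0],"delta_rot":[0,0,0.2],"jaw":255}]'
python3 -m handwheel '[{"slide":[-0.3,2.1,-1],"delta_rot":[0,0,0],"jaw":255},{"slide":[0,0,-1],"delta_rot":[0,0,0],"jaw":255},{"slide":[0,0,0],"delta_rot":[0,0,0],"jaw":255},{"slide":[0,0,0],"delta_rot":[0,0,0],"jaw":255},{"slide":[0,0,0],"delta_rot":[0,0,0],"jaw":255},{"slide":[0,0,0],"delta_rot":[0,0,0],"jaw":255},{"slide":[0,0,0],"delta_rot":[0,0,0],"jaw":255},{"slide":[0,0,0],"delta_rot":[0,0,0],"jaw":255}]'
python3 - <<'E'
from h import *
s=arm.sense();T=s['ee_pos'];R=s['orientation'];print(T,np.degrees(np.arctan2(-R[1,0],-R[0,0])),s['wrist_force'])
B=np.array([.4875,.234])
a=np.radians(5.9);ex=np.array([np.cos(a),np.sin(a)])
print('TCP shift needed cm',(B-7.7e-3*ex-T[:2])*100)
o=[]
for c in('scene','top'):
    im,d,W=cloud(c); o.append(im[170:290,270:430] if c=='scene' else im[170:290,130:290])
    D=W.reshape(-1,3)-T; A=np.c_[D[:,:2]@ex,D[:,:2]@[-ex[1],ex[0]],D[:,2]+.046]*1000
    m=(abs(A[:,1])<12)&(A[:,0]>-90)&(A[:,0]<60)&(A[:,2]>-5)&(A[:,2]<90);m2=(A[:,2]>-30)&(A[:,2]<-5)&(abs(A[:,0])<40)&(abs(A[:,1])<40)
    print(c,'opener ends/low',A[m][:,[0,2]].min(0),A[m][:,0].max(),'ring',m2.sum(),A[m2].min(0) if m2.any() else 0,A[m2].max(0) if m2.any() else 0)
cv2.imwrite('pics/c3.png',np.hstack([cv2.resize(x,(400,300),interpolation=cv2.INTER_CUBIC) for x in o]))
E
```

```text
time: 7.9
ee_pos: [0.4831, 0.2131, 0.1951]
orientation: [[-0.995, -0.102, -0.001], [-0.102, 0.995, -0.001], [0.002, -0.001, -1.0]]
wrist_force: [0.6, 0.7, -1.2]
gripper_width: 0.0084
grasp_force: 78.5
time: 8.9
ee_pos: [0.481, 0.2329, 0.1762]
orientation: [[-0.995, -0.101, 0.0], [-0.101, 0.995, 0.0], [-0.0, 0.0, -1.0]]
wrist_force: [-0.2, -0.3, -1.8]
gripper_width: 0.0084
grasp_force: 78.5
[0.48102891 0.23285694 0.17619053] 5.817969602655739 [-0.21903051 -0.27851302 -1.8110789 ]
TCP shift needed cm [-0.11881178  0.03515552]
scene opener ends/low [-47.78987154  -0.21722075] 33.60529438086247 ring 3 [  6.26968279 -16.33201574 -28.83893153] [  8.69033648  20.00503139 -27.90735815]
top opener ends/low [-66.69585461  -2.23098198] 4.688916878073306 ring 0 0 0
```

View pics/c3.png

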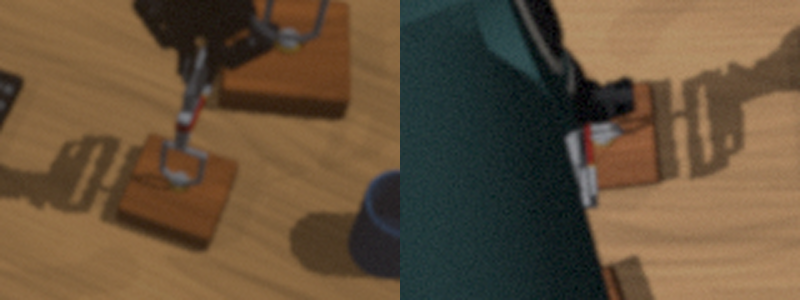

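Both crops show the opener above the small ring, aligned with it and clear of it. I'll start the guarded descent.

```bash
python3 -m handwheel '[{"slide":[-0.1,0,-0.7],"delta_rot":[0,0,0],"jaw":255},{"slide":[0,0,-0.7],"delta_rot":[0,0,0],"jaw":255},{"slide":[0,0,-0.5],"delta_rot":[0,0,0],"jaw":255},{"slide":[0,0,-0.3],"delta_rot":[0,0,0],"jaw":255},{"slide":[0,0,-0.2],"delta_rot":[0,0,0],"jaw":255},{"slide":[0,0,-0.1],"delta_rot":[0,0,0],"jaw":255},{"slide":[0,0,0],"delta_rot":[0,0,0],"jaw":255},{"slide":[0,0,0],"delta_rot":[0,0,0],"jaw":255}]' 100
for i in 1; do python3 -m handwheel '[{"slide":[0,0,-0.1],"delta_rot":[0,0,0],"jaw":255},{"slide":[0,0,-0.1],"delta_rot":[0,0,0],"jaw":255},{"slide":[0,0,-0.1],"delta_rot":[0,0,0],"jaw":255},{"slide":[0,0,-0.1],"delta_rot":[0,0,0],"jaw":255},{"slide":[0,0,-0.1],"delta_rot":[0,0,0],"jaw":255},{"slide":[0,0,-0.1],"delta_rot":[0,0,0],"jaw":255},{"slide":[0,0,0],"delta_rot":[0,0,0],"jaw":255},{"slide":[0,0,0],"delta_rot":[0,0,0],"jaw":255}]'; done
```

```text
time: 10.0
ee_pos: [0.4801, 0.2329, 0.1512]
orientation: [[-0.995, -0.101, 0.0], [-0.101, 0.995, 0.0], [-0.0, 0.0, -1.0]]
wrist_force: [0.1, -0.2, -1.2]
gripper_width: 0.0078
grasp_force: 99.4
time: 11.0
ee_pos: [0.48, 0.2328, 0.1451]
orientation: [[-0.995, -0.101, 0.0], [-0.101, 0.995, 0.0], [-0.0, 0.0, -1.0]]
wrist_force: [0.2, -0.5, -0.8]
gripper_width: 0.0071
grasp_force: 99.4
```

```bash
python3 -m handwheel '[{"slide":[0,0,-0.1],"delta_rot":[0,0,0],"jaw":255},{"slide":[0,0,-0.1],"delta_rot":[0,0,0],"jaw":255},{"slide":[0,0,-0.1],"delta_rot":[0,0,0],"jaw":255},{"slide":[0,0,-0.1],"delta_rot":[0,0,0],"jaw":255},{"slide":[0,0,0],"delta_rot":[0,0,0],"jaw":255},{"slide":[0,0,0],"delta_rot":[0,0,0],"jaw":255},{"slide":[0,0,0],"delta_rot":[0,0,0],"jaw":255},{"slide":[0,0,0],"delta_rot":[0,0,0],"jaw":255}]'
```

```text
time: 12.0
ee_pos: [0.4801, 0.2329, 0.1412]
orientation: [[-0.995, -0.101, 0.0], [-0.101, 0.995, 0.0], [-0.0, 0.0, -1.0]]
wrist_force: [-0.3, 1.0, 3.8]
gripper_width: 0.0075
grasp_force: 100.0
```

```bash
python3 -m handwheel '[{"slide":[0,0,-0.1],"delta_rot":[0,0,0],"jaw":255},{"slide":[0,0,-0.1],"delta_rot":[0,0,0],"jaw":255},{"slide":[0,0,-0.1],"delta_rot":[0,0,0],"jaw":255},{"slide":[0,0,-0.1],"delta_rot":[0,0,0],"jaw":255},{"slide":[0,0,-0.1],"delta_rot":[0,0,0],"jaw":255},{"slide":[0,0,-0.1],"delta_rot":[0,0,0],"jaw":255},{"slide":[0,0,0],"delta_rot":[0,0,0],"jaw":255},{"slide":[0,0,0],"delta_rot":[0,0,0],"jaw":255}]'
python3 - <<'E'
from h import *
print(arm.sense()['wrist_force'],arm.sense()['ft_torque'])
E
```

```text
time: 13.0
ee_pos: [0.48, 0.2329, 0.1351]
orientation: [[-0.995, -0.101, 0.0], [-0.101, 0.995, 0.0], [-0.0, 0.0, -1.0]]
wrist_force: [-1.2, -0.0, 4.1]
gripper_width: 0.0074
grasp_force: 100.1
[-1.23814091 -0.02737392  4.14108065] [0.05709648 0.06096498 0.00734635]
```

```bash
python3 -m handwheel '[{"slide":[0,0,-0.1],"delta_rot":[0,0,0],"jaw":255},{"slide":[0,0,-0.1],"delta_rot":[0,0,0],"jaw":255},{"slide":[0,0,-0.1],"delta_rot":[0,0,0],"jaw":255},{"slide":[0,0,-0.1],"delta_rot":[0,0,0],"jaw":255},{"slide":[0,0,-0.1],"delta_rot":[0,0,0],"jaw":255},{"slide":[0,0,-0.1],"delta_rot":[0,0,0],"jaw":255},{"slide":[0,0,-0.1],"delta_rot":[0,0,0],"jaw":255},{"slide":[0,0,0],"delta_rot":[0,0,0],"jaw":255}]'
```

```text
time: 14.0
ee_pos: [0.4804, 0.233, 0.1283]
orientation: [[-0.995, -0.101, 0.001], [-0.101, 0.995, 0.0], [-0.001, 0.0, -1.0]]
wrist_force: [0.7, -0.1, 5.3]
gripper_width: 0.0072
grasp_force: 100.3
```

```bash
python3 -m handwheel '[{"slide":[0,0,-0.1],"delta_rot":[0,0,0],"jaw":255},{"slide":[0,0,-0.1],"delta_rot":[0,0,0],"jaw":255},{"slide":[0,0,-0.1],"delta_rot":[0,0,0],"jaw":255},{"slide":[0,0,-0.1],"delta_rot":[0,0,0],"jaw":255},{"slide":[0,0,-0.1],"delta_rot":[0,0,0],"jaw":255},{"slide":[0,0,-0.1],"delta_rot":[0,0,0],"jaw":255},{"slide":[0,0,-0.1],"delta_rot":[0,0,0],"jaw":255},{"slide":[0,0,0],"delta_rot":[0,0,0],"jaw":255}]'
python3 - <<'E'
from h import *
im,d,W=cloud('scene'); q=W[170:290,270:430].reshape(-1,3)
B=np.array([.4875,.234]);a=np.radians(5.9);e=np.array([-np.sin(a),np.cos(a)]);D=q[:,:2]-B
s=D@e; l=D@[e[1],-e[0]]
m=(abs(l)<.008)&(abs(s)<.03)&(abs(s)>.012)&(q[:,2]>.045)
print('ring top',np.sort(q[m][:,2])[-8:].round(4),m.sum(), arm.sense()['wrist_force'])
E
```

```text
time: 15.0
ee_pos: [0.4809, 0.2331, 0.1216]
orientation: [[-0.995, -0.101, 0.002], [-0.101, 0.995, 0.001], [-0.002, 0.001, -1.0]]
wrist_force: [-0.0, 0.2, 7.7]
gripper_width: 0.0075
grasp_force: 100.6
ring top [0.2604 0.2617 0.2617 0.2619 0.2669 0.3209 0.3221 0.3237] 276 [ 0.9214884  -0.71554199  7.61445612]
```

```bash
python3 - <<'E'
from h import *
im,d,W=cloud('scene'); q=W[170:290,270:430].reshape(-1,3)
B=np.array([.4875,.234]);a=np.radians(5.9);e=np.array([-np.sin(a),np.cos(a)]);D=q[:,:2]-B
s=D@e; l=D@[e[1],-e[0]]
for lo,hi in((-.03,-.012),(.012,.03)):
    m=(abs(l)<.009)&(s>lo)&(s<hi)&(q[:,2]>.04)&(q[:,2]<.115)
    print('ring top',np.sort(q[m][:,2])[-10:].round(4),m.sum())
cv2.imwrite('pics/c4.png',cv2.resize(im[180:270,290:410],(800,600),interpolation=cv2.INTER_CUBIC))
E
```

```text
ring top [0.093  0.0948 0.0951 0.0957 0.0962 0.0966 0.0974 0.0979 0.0979 0.098 ] 38
ring top [0.0952 0.0952 0.0957 0.0961 0.0968 0.0972 0.098  0.0985 0.101  0.1013] 43
```

View pics/c4.png

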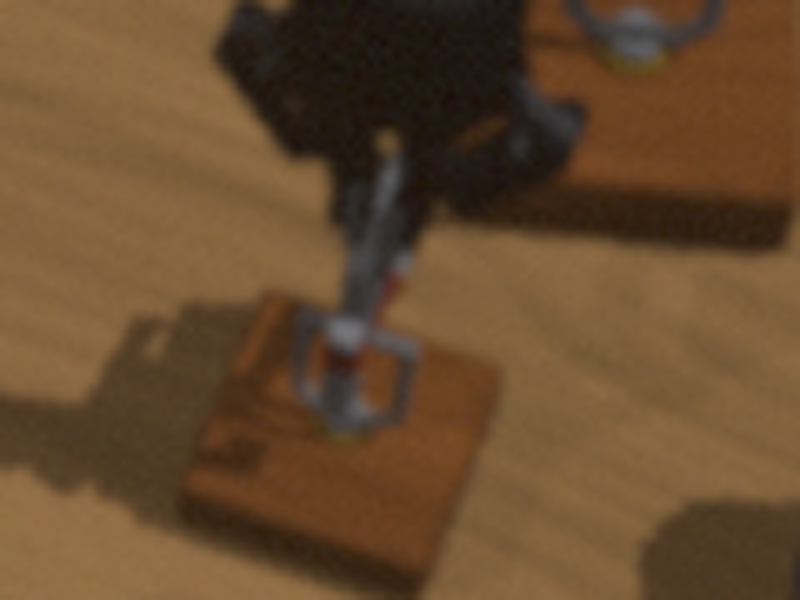

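The crop shows the nose in front of the bar at px (345,335), with the ring still near 0.097 m. So the ring is seated, the bar is about 22 mm into the mouth, and the load is about 9 N. I'll use smaller steps now.

```bash
python3 -m handwheel '[{"slide":[0,0,-0.1],"delta_rot":[0,0,0],"jaw":255},{"slide":[0,0,0],"delta_rot":[0,0,0],"jaw":255},{"slide":[0,0,-0.1],"delta_rot":[0,0,0],"jaw":255},{"slide":[0,0,0],"delta_rot":[0,0,0],"jaw":255},{"slide":[0,0,-0.1],"delta_rot":[0,0,0],"jaw":255},{"slide":[0,0,0],"delta_rot":[0,0,0],"jaw":255},{"slide":[0,0,0],"delta_rot":[0,0,0],"jaw":255},{"slide":[0,0,0],"delta_rot":[0,0,0],"jaw":255}]'
```

```text
time: 16.1
ee_pos: [0.4808, 0.2331, 0.1186]
orientation: [[-0.995, -0.101, 0.002], [-0.101, 0.995, 0.001], [-0.002, 0.001, -1.0]]
wrist_force: [0.9, 0.1, 6.6]
gripper_width: 0.0075
grasp_force: 100.6
```

```bash
python3 -m handwheel '[{"slide":[0,0,-0.1],"delta_rot":[0,0,0],"jaw":255},{"slide":[0,0,0],"delta_rot":[0,0,0],"jaw":255},{"slide":[0,0,-0.1],"delta_rot":[0,0,0],"jaw":255},{"slide":[0,0,0],"delta_rot":[0,0,0],"jaw":255},{"slide":[0,0,-0.1],"delta_rot":[0,0,0],"jaw":255},{"slide":[0,0,0],"delta_rot":[0,0,0],"jaw":255},{"slide":[0,0,0],"delta_rot":[0,0,0],"jaw":255},{"slide":[0,0,0],"delta_rot":[0,0,0],"jaw":255}]'
```

```text
time: 17.1
ee_pos: [0.4804, 0.2331, 0.1155]
orientation: [[-0.995, -0.101, 0.001], [-0.101, 0.995, 0.001], [-0.001, 0.001, -1.0]]
wrist_force: [-0.4, -0.6, 7.5]
gripper_width: 0.0072
grasp_force: 100.6
```

```bash
python3 -m handwheel '[{"slide":[0,0,-0.1],"delta_rot":[0,0,0],"jaw":255},{"slide":[0,0,0],"delta_rot":[0,0,0],"jaw":255},{"slide":[0,0,-0.1],"delta_rot":[0,0,0],"jaw":255},{"slide":[0,0,0],"delta_rot":[0,0,0],"jaw":255},{"slide":[0,0,0],"delta_rot":[0,0,0],"jaw":255},{"slide":[0,0,0],"delta_rot":[0,0,0],"jaw":255},{"slide":[0,0,0],"delta_rot":[0,0,0],"jaw":255},{"slide":[0,0,0],"delta_rot":[0,0,0],"jaw":255}]'
```

```text
time: 18.1
ee_pos: [0.48, 0.2328, 0.113]
orientation: [[-0.995, -0.101, -0.0], [-0.101, 0.995, -0.0], [0.0, -0.0, -1.0]]
wrist_force: [0.4, 0.3, -1.0]
gripper_width: 0.0076
grasp_force: 99.4
```

The force has dropped back to the bare weight, so the bar has popped in. I'll shift the opener 2.2 cm forward to put its centre of mass over the bar, then lower the spine gently onto it.

```bash
python3 -m handwheel '[{"slide":[0.4,0.04,0],"delta_rot":[0,0,0],"jaw":255},{"slide":[0.6,0.06,0],"delta_rot":[0,0,0],"jaw":255},{"slide":[0.6,0.06,0],"delta_rot":[0,0,0],"jaw":255},{"slide":[0.6,0.06,0],"delta_rot":[0,0,0],"jaw":255},{"slide":[0,0,-0.15],"delta_rot":[0,0,0],"jaw":255},{"slide":[0,0,-0.15],"delta_rot":[0,0,0],"jaw":255},{"slide":[0,0,0],"delta_rot":[0,0,0],"jaw":255},{"slide":[0,0,0],"delta_rot":[0,0,0],"jaw":255}]'
python3 - <<'E'
from h import *
im,d,W=cloud('scene')
cv2.imwrite('pics/c5.png',cv2.resize(im[180:270,290:410],(800,600),interpolation=cv2.INTER_CUBIC))
E
```

```text
time: 19.1
ee_pos: [0.5019, 0.2351, 0.1101]
orientation: [[-0.995, -0.101, -0.0], [-0.101, 0.995, 0.0], [0.0, 0.0, -1.0]]
wrist_force: [0.5, 0.1, -1.5]
gripper_width: 0.0074
grasp_force: 99.4
```

View pics/c5.png

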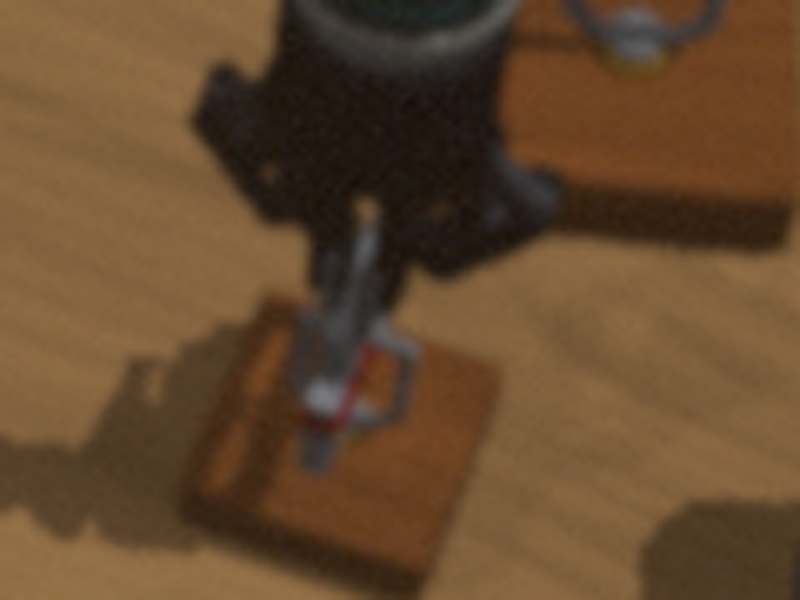

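The picture shows the bar passing through the loop. The red gate is closed below it at about px (360,380), and the lateral move met no force. Now I'll lower until it touches.

```bash
python3 -m handwheel '[{"slide":[0,0,-0.1],"delta_rot":[0,0,0],"jaw":255},{"slide":[0,0,0],"delta_rot":[0,0,0],"jaw":255},{"slide":[0,0,-0.05],"delta_rot":[0,0,0],"jaw":255},{"slide":[0,0,0],"delta_rot":[0,0,0],"jaw":255},{"slide":[0,0,-0.05],"delta_rot":[0,0,0],"jaw":255},{"slide":[0,0,0],"delta_rot":[0,0,0],"jaw":255},{"slide":[0,0,0],"delta_rot":[0,0,0],"jaw":255},{"slide":[0,0,0],"delta_rot":[0,0,0],"jaw":255}]' 40
```

```text
time: 20.15
ee_pos: [0.502, 0.2351, 0.1081]
orientation: [[-0.995, -0.101, 0.0], [-0.101, 0.995, 0.0], [-0.0, 0.0, -1.0]]
wrist_force: [-0.3, 0.3, -0.5]
gripper_width: 0.0075
grasp_force: 99.4
```

```bash
python3 -m handwheel '[{"slide":[0,0,-0.05],"delta_rot":[0,0,0],"jaw":255},{"slide":[0,0,0],"delta_rot":[0,0,0],"jaw":255},{"slide":[0,0,0],"delta_rot":[0,0,0],"jaw":255},{"slide":[0,0,0],"delta_rot":[0,0,0],"jaw":255},{"slide":[0,0,0],"delta_rot":[0,0,0],"jaw":255},{"slide":[0,0,0],"delta_rot":[0,0,0],"jaw":255},{"slide":[0,0,0],"delta_rot":[0,0,0],"jaw":255},{"slide":[0,0,0],"delta_rot":[0,0,0],"jaw":255}]'
```

```text
time: 21.15
ee_pos: [0.502, 0.235, 0.1076]
orientation: [[-0.995, -0.101, 0.0], [-0.101, 0.995, 0.0], [-0.0, 0.0, -1.0]]
wrist_force: [0.3, 1.2, -0.3]
gripper_width: 0.0073
grasp_force: 99.4
```

```bash
python3 -m handwheel '[{"slide":[0,0,-0.05],"delta_rot":[0,0,0],"jaw":240},{"slide":[0,0,0],"delta_rot":[0,0,0],"jaw":225},{"slide":[0,0,0],"delta_rot":[0,0,0],"jaw":215},{"slide":[0,0,0],"delta_rot":[0,0,0],"jaw":200},{"slide":[0,0,0],"delta_rot":[0,0,0],"jaw":170},{"slide":[0,0,0],"delta_rot":[0,0,0],"jaw":120},{"slide":[0,0,0],"delta_rot":[0,0,0],"jaw":60},{"slide":[0,0,0],"delta_rot":[0,0,0],"jaw":0}]' 20
python3 -m handwheel '[{"slide":[0,0,0],"delta_rot":[0,0,0],"jaw":0},{"slide":[0,0,0],"delta_rot":[0,0,0],"jaw":0},{"slide":[0,0,1],"delta_rot":[0,0,0],"jaw":0},{"slide":[0,0,2],"delta_rot":[0,0,0],"jaw":0},{"slide":[0,0,3],"delta_rot":[0,0,0],"jaw":0},{"slide":[0,0,4],"delta_rot":[0,0,0],"jaw":0},{"slide":[0,0,4],"delta_rot":[0,0,0],"jaw":0},{"slide":[-2,0,0],"delta_rot":[0,0,0],"jaw":0}]'
python3 -m handwheel '[{"slide":[-3,0,0],"delta_rot":[0,0,0],"jaw":0},{"slide":[-3,0,0],"delta_rot":[0,0,0],"jaw":0},{"slide":[-2,0,0],"delta_rot":[0,0,0],"jaw":0},{"slide":[0,0,0],"delta_rot":[0,0,0],"jaw":0},{"slide":[0,0,0],"delta_rot":[0,0,0],"jaw":0},{"slide":[0,0,0],"delta_rot":[0,0,0],"jaw":0},{"slide":[0,0,0],"delta_rot":[0,0,0],"jaw":0},{"slide":[0,0,0],"delta_rot":[0,0,0],"jaw":0}]'
python3 - <<'E'
from h import *
im,d,W=cloud('scene'); im2,_,_=cloud('wrist')
cv2.imwrite('pics/c6.png',np.hstack([cv2.resize(im[190:270,300:380],(400,400),interpolation=cv2.INTER_CUBIC),cv2.resize(im2,(400,400))]))
E
```

```text
time: 22.15
ee_pos: [0.502, 0.235, 0.1071]
orientation: [[-0.995, -0.101, 0.0], [-0.101, 0.995, 0.0], [-0.0, 0.0, -1.0]]
wrist_force: [-0.4, 0.3, -0.5]
gripper_width: 0.0792
grasp_force: 0.0
time: 23.15
ee_pos: [0.4848, 0.2356, 0.2513]
orientation: [[-0.995, -0.1, 0.007], [-0.1, 0.995, 0.004], [-0.007, 0.003, -1.0]]
wrist_force: [-1.1, -0.9, -1.0]
gripper_width: 0.085
grasp_force: 0.0
time: 24.15
ee_pos: [0.4023, 0.2349, 0.2469]
orientation: [[-0.995, -0.101, -0.0], [-0.101, 0.995, -0.0], [0.0, -0.0, -1.0]]
wrist_force: [-0.2, -0.2, -0.2]
gripper_width: 0.0854
grasp_force: 0.0
```

View pics/c6.png

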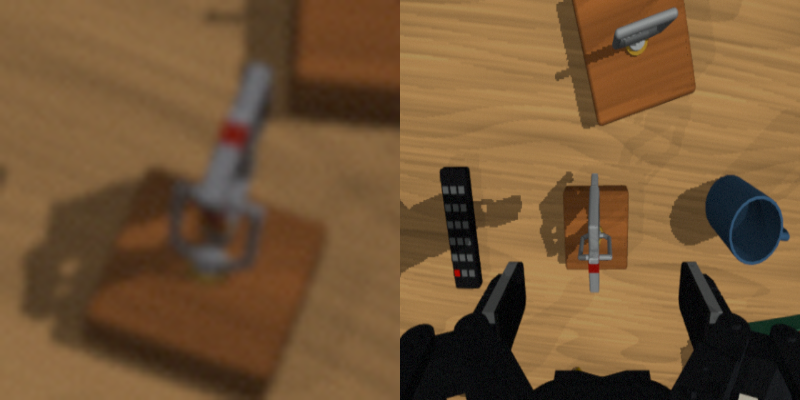

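The opener hangs on the ring with its red-mark end up. Before handing in, I'll check its pose from depth and whether it's at rest.

```bash
python3 - <<'E'
from h import *
B=np.array([.4875,.234]);a=np.radians(5.9);ex=np.array([np.cos(a),np.sin(a)]);ey=np.array([-ex[1],ex[0]])
for c in('wrist','scene'):
    im,d,W=cloud(c); q=W.reshape(-1,3);I=im.reshape(-1,3).astype(int); D=q[:,:2]-B
    A=np.c_[D@ex,D@ey,q[:,2]]*1000
    m=(abs(A[:,1])<9)&(abs(A[:,0])<110)&(A[:,2]>33)&(A[:,2]<200); A=A[m];J=I[m]
    red=(J[:,2]>1.8*J[:,1])&(J[:,2]>1.8*J[:,0])&(J[:,2]>60)
    print(c,'red',red.sum(),A[red].mean(0).round(0) if red.any() else '')
    for lo in range(-100,100,8):
        b=A[(A[:,0]>=lo)&(A[:,0]<lo+8)]
        if len(b)>1: print(lo,len(b),'y',b[:,1].mean().round(1),'z',b[:,2].min().round(0),b[:,2].max().round(0))
cv2.imwrite('pics/c7.png',cv2.resize(im2:=arm.read_camera('wrist')[0][150:330,230:350],(400,600),interpolation=cv2.INTER_CUBIC))
E
```

```text
wrist red 160 [-10.  -1. 137.]
-84 44 y -0.7 z 67.0 77.0
-76 167 y -0.8 z 72.0 100.0
-68 221 y -0.6 z 86.0 120.0
-60 273 y -0.2 z 50.0 140.0
-52 158 y -0.0 z 116.0 142.0
-44 119 y -0.4 z 124.0 140.0
-36 105 y -0.3 z 108.0 137.0
-28 189 y -0.3 z 110.0 141.0
-20 120 y -0.4 z 129.0 140.0
-12 126 y 0.5 z 34.0 138.0
-4 148 y 2.6 z 33.0 135.0
4 93 y 0.2 z 34.0 131.0
12 89 y -0.4 z 123.0 128.0
20 24 y -0.6 z 122.0 125.0
scene red 19 [-10.   0. 137.]
-68 4 y 5.7 z 86.0 110.0
-60 5 y 5.6 z 85.0 129.0
-52 33 y 2.1 z 52.0 144.0
-44 39 y 1.9 z 49.0 143.0
-36 36 y 2.3 z 33.0 140.0
-28 17 y 3.1 z 35.0 142.0
-20 25 y 1.9 z 33.0 143.0
-12 35 y 0.7 z 36.0 140.0
-4 65 y 1.0 z 34.0 139.0
4 49 y 0.2 z 33.0 137.0
12 33 y 0.4 z 33.0 133.0
20 13 y 0.6 z 33.0 127.0
28 6 y 1.1 z 34.0 35.0
36 3 y -1.0 z 33.0 34.0
44 2 y -0.7 z 35.0 36.0
```

View pics/c7.png

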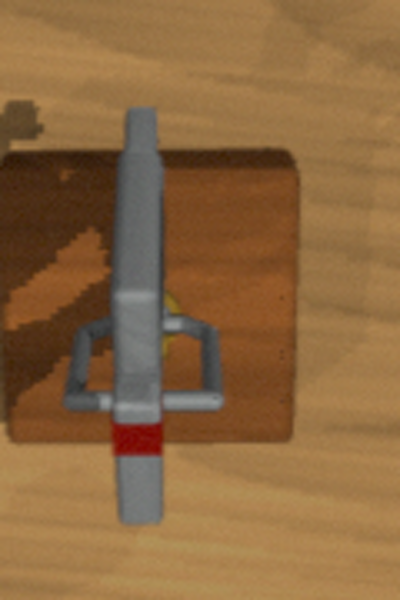

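The bar lies inside the closed loop. The opener has tipped tail-down and is at rest, it doesn't move between looks, and the hand is well clear. I'll hand in.

```bash
python3 - <<'E'
from rig import arm
print(arm.hand_in())
E
```

```text
the job is handed in; nothing more can be done
None
```

The opener is clipped onto the small stand's ring with the bar inside the loop, released and handed in at about 24 s. The press read about 9 N at most. It is not hanging freely: it tipped tail-down after release and, by the depth readings, its tail rests on the block. I judged the gate shut from the force vanishing and one blurry picture; no pull test was made.

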